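# Raise the fume cabinet's sash to the diamond marker

## Task

Open the little bench fume cabinet for work: with the fingertips beneath the lip of its sliding window, gently push the window up until the lip is level with the diamond-shaped marker on one of the posts (the round marker on the other post does not count), then take the hand away so that the window stays there. Only push the lip from below: do not pinch it, do not touch the clear pane or the rubber strip on top of the lip, and leave the loose things that lie and stand on the bench round the cabinet where they are.

Things in the scene. Friction and masses are not known exactly. Their poses are not given: they have to be found in the camera images.
- cabinet: Grey sheet-metal bench fume cabinet, fixed: 140 mm deep (x), 260 wide (y; 306 over the side tubes), 440 tall, pipe stub to 490. Origin: centre of underside; its -x is the front, towards the robot. Closed plinth below the window: front face x = -70, 90 high (inner floor level; an oil bottle and a gear stand in there). Two guide posts 22 mm square, full height, at y = +-120, front faces x = -88.
- sash (a joint): Height of the sliding window above closed, in m, 0 to 0.16. It slides straight up. Counterweighted: it stays wherever it is left; moving it takes 4 N of friction, up to 6 N with its unbalance, plus 12 N per m/s. It starts up to 30 mm open.
- lip_edge (a point): Middle of the front edge of the window's lip, half-way up its thickness; moves with the window, axes as the cabinet's. The lip is an aluminium plate 7 mm thick, 206 mm wide (y), standing 45 mm out in front of the pane and 50 mm in front of the plinth. Cabinet frame: front edge x = -120 mm, underside z = 100 mm + sash. Free space below it to the bench.
- pane_middle (a point): Middle of the front of the clear pane, not to be touched (198 mm wide, 160 mm high; cabinet frame x = -76 mm, z = 190 mm + sash). The black rubber strip on top of the lip, also not to be touched, is 5 mm thick and spans x = -109 to -77 mm, z = 107 to 112 mm + sash.
- diamond: The marker that counts: grey block of diamond outline (square on its corner, 24 mm high and wide) standing 31 mm out of the front of one post, left or right. Origin on the post's front face at the height of the diamond's side corners, which the lip must reach: 150 to 250 mm above the bench. Axes parallel to the cabinet's.
- disc: The marker that does not count: round grey peg of 22 mm diameter, equally long, on the other post at any height of its own (150 to 250 mm). Origin on the post's front face at its centre.
- marker: Bystander, to be left alone: white marker pen with a red cap, 133 x 16 x 18 mm, lying on the bench in front of the cabinet. Origin under its middle.
- flange: Bystander, to be left alone: light grey round flange, 70 mm across, 31 mm high, lying on the blue pad to the left. Origin under its middle.
- screwdriver: Bystander, to be left alone: yellow-handled screwdriver, 176 x 29 x 32 mm, lying on the bench at the near right. Origin under its middle.
- glue: Bystander, to be left alone: white glue bottle with a red label, 40 mm wide, 131 mm tall, standing on the bench right of the cabinet. Origin under its middle.

How it is judged:
By the outcome, as a careful person would: the job done as asked, in the order asked, and still so for the second after the job is handed in, with the robot touching nothing.
It also fails if it takes over 38 s, if anything falls off the work surface, if the arm or the gripper's body presses on something with over 40 N, if the wrist force passes 120 N, or if a joint passes its speed limit or range.

## Robot

A 6-joint arm with a two-finger parallel gripper is mounted at the origin on a cart in front of the work surface, level with it; the furniture and walls round the work are solid. World frame = base frame: x ahead of the robot, y to its left, z up, the work surface at z = 0. Lengths are in m, angles in rad, forces in N, time in s.
With the tool pointing down it reaches from about 0.375 to 0.9 m from the base axis. Payload 3.1 kg.
Tool frame: the origin (TCP) lies at the centre of the arm's flange, where the gripper is bolted on; the fingertips stand 182 mm ahead of it and the grasp point (between the pads) lies 164 mm ahead of it; z points along the fingers, y is the line along which they close (so a half turn about z gives the same grasp; the last joint's range is limited). The gripper opens to 87 mm and grips with 3 to 60 N. Pads are 19 mm wide; open, the fingers measure 117 mm over their backs; the gripper's body (75 mm by 190 mm) begins 51 mm behind the grasp point.
Start: joints at [1.03, 0.527, 1.433, -0, 1.181, -0.178], TCP at [0.222, 0.584, 0.405] pointing down, gripper open.
Joint ranges: [-3.08, 3.08], [-0.75, 2.2], [0.22, 2.44], [-1.43, 4.57], [0, 2.65], [-2.85, 2.85]. Speed limits (rad/s): [2.79, 2.79, 3.14, 3.14, 3.14, 3.14].

## Interface

Orientations are given as a unit quaternion [x, y, z, w].
In Python, from rig import * gives the robot as it stands.
- The arm moves only by the tool move_arm, never from a script. Its argument "commands" is a list that holds one entry, the list of rows, each a list of 6 numbers: the shift along the tool's x, y, z in units of 40 mm (1.0 is 40 mm), then the turn, a rotation vector about the tool's x, y, z in rad. A call has 1 to 12 rows; each row is the pose to reach, as a shift and turn from the pose commanded when the call began, along the tool's axes at that moment; what a row does not reach only later rows make up. A row lasts 1/8 s, in which the tool goes at most 62.5 mm and 10.7 degrees, less where a joint would pass 70% of its speed; a pose out of reach is approached as far as the arm can. A call with a gripper value outside its range is refused whole. "claw" is the closure, from -1 (fully open) to 1 (shut), so that 0 is half open, set as the call begins (left out, the last holds). The fingers move at their own pace and stop on an object; "squeeze" is the grip in N (left out, the last holds). Time passes only in rows, so rows that repeat a pose let the fingers close. It gives the time, the measured TCP pose, the force, the opening and the grip force at its end, in the units of the state.
- get_obs(): the state, without advancing time (a new reading comes with each control period).
- camera(name): name is "scene" or "top"; returns a dict with "pixels" (400x640x3 uint8, blue, green, red), "range_z" (400x640 float32, m along the optical axis (not along the pixel's ray), 0 where there is no reading), "camera_matrix" (3x3 intrinsics, pixels), "extrinsics" (4x4, takes a point from world to camera coordinates). Camera axes: x right, y up, looking along -z (the intrinsics and any distortion apply to the point x, -y, -z); pixel columns grow to the right and rows downward; lengths in m; the calibration is good to about 2 mm. A picture is of the moment at which its call begins.
- hand_in(): hands the job in; it is judged then, once.
The state is a dict: "time": time; "q": joint angles; "joint_velocities": joint speeds; "joint_torque": joint torques, N m; "position": TCP position; "tool_rot": TCP orientation; "ft_force": force on the tool from outside, world axes, zero at the start; "moment": the same for the moment, N m; "grip_width": finger opening in m; "grip_force": force on a finger pad.
Only numpy, scipy, OpenCV 4.12 (cv2) and the standard library are available. Lean on these libraries where they do the work, as an engineer would, in place of code of your own. Each camera call takes 0.05 s, during which the arm holds its last target. There are 200 camera calls.

## Working session

There is one attempt and no reset: what is moved stays moved. The work goes in short steps, Python scripts to look and compute and a tool call to move; the robot and the scene stay as the last step left them, time stands still between calls to the robot, and variables do not carry over. Pictures are saved under pics/ and viewed, at most 10 in all, crops included, and the job is handed in when it is done.

Besides the shell and the picture viewer there is one more tool, called as a command line: name --argument value ..., lists and objects as JSON in quotes. move_arm: Moves the arm, as the interface text tells. Its arguments: {"type":"object","properties":{"commands":{"type":"array","items":{"type":"array","items":{"type":"array","items":{"type":"number"}}}},"claw":{"type":"number"},"squeeze":{"type":"number"}},"required":["commands"]}

```bash
ls; mkdir -p pics; python3 - <<'E'
from rig import *
import cv2,numpy as np
for n in("scene","top"):
    c=camera(n); cv2.imwrite(f"pics/{n}0.png",c["pixels"]); np.savez(f"{n}0.npz",**c)
    print(n,c["camera_matrix"].tolist(),np.round(c["extrinsics"],3).tolist(),[k for k in c])
print(get_obs())
E
```

```text
pics
scene [[380.82902037193395, 0.0, 319.512281626576], [0.0, 380.82902037193395, 195.59671259558675], [0.0, 0.0, 1.0]] [[0.993, 0.12, 0.015, -0.538], [-0.071, 0.479, 0.875, -0.232], [0.098, -0.87, 0.484, -0.912], [0.0, 0.0, 0.0, 1.0]] ['pixels', 'range_z', 'camera_matrix', 'extrinsics']
top [[364.14891683763756, 0.0, 318.7726059186925], [0.0, 364.14891683763756, 200.0523415879969], [0.0, 0.0, 1.0]] [[0.306, -0.952, -0.011, 0.12], [0.751, 0.235, 0.618, -0.562], [-0.586, -0.197, 0.786, -0.752], [0.0, 0.0, 0.0, 1.0]] ['pixels', 'range_z', 'camera_matrix', 'extrinsics']
{'time': 0.1, 'q': array([ 1.02951987e+00,  5.28389960e-01,  1.43379063e+00,  1.72624444e-05,
        1.18138686e+00, -1.78512012e-01]), 'joint_velocities': array([-1.58721392e-03, -1.49867474e-03, -2.97829434e-03,  1.45696822e-03,
        1.04423478e-03,  5.62471167e-05]), 'joint_torque': array([ 5.59647615e-04, -4.40984881e+01, -1.77151161e+01,  6.35221833e-02,
        5.33227343e-02, -3.61978505e-05]), 'position': array([0.22160234, 0.58406227, 0.4038536 ]), 'tool_rot': array([ 1.80392436e-01,  9.83594222e-01, -9.21327415e-04, -3.55207177e-04]), 'ft_force': array([ 0.1252336 , -0.39281683,  1.26543407]), 'moment': array([ 0.00342797, -0.01508768,  0.01921629]), 'grip_force': 0.0, 'grip_width': 0.0867371876753021}
```

View pics/scene0.png

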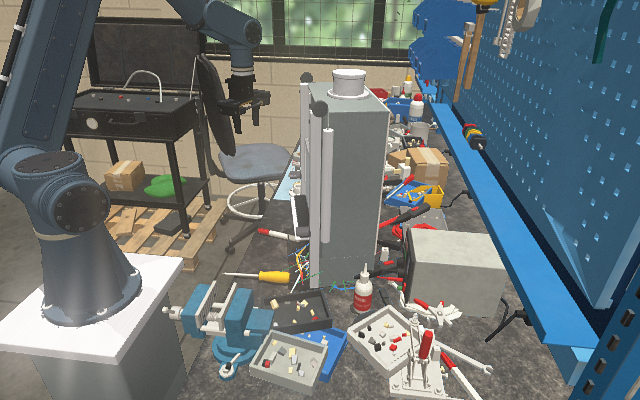

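View pics/top0.png

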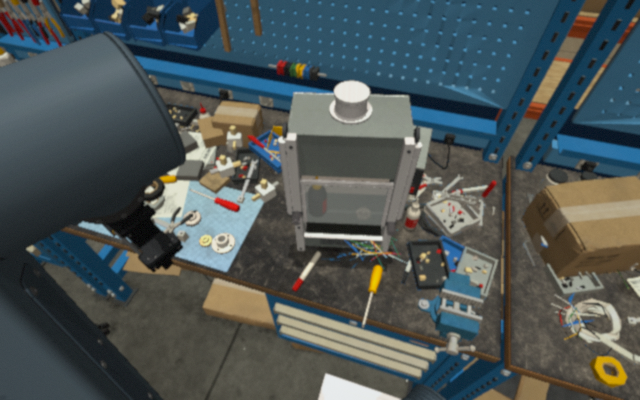

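The scene view shows the cabinet from its right side (columns 300–390, rows 70–290). The top view shows its front: the lip is near (343,241) and the posts near columns 295 and 408. I'll zoom in on both and compute a point cloud.

```bash
cat > h.py <<'E'
import numpy as np,cv2
def cloud(c):
    K,E,z=c["camera_matrix"],c["extrinsics"],c["range_z"]
    v,u=np.mgrid[:z.shape[0],:z.shape[1]]
    P=np.stack([(u-K[0,2])/K[0,0]*z,-(v-K[1,2])/K[1,1]*z,-z],-1)
    W=(P-E[:3,3])@E[:3,:3]
    W[z<=0]=np.nan
    return W
def proj(c,p):
    K,E=c["camera_matrix"],c["extrinsics"]
    q=np.atleast_2d(p)@E[:3,:3].T+E[:3,3]
    return np.stack([K[0,0]*q[:,0]/-q[:,2]+K[0,2],K[1,1]*-q[:,1]/-q[:,2]+K[1,2]],-1)
E
python3 - <<'E'
from h import *
t=dict(np.load("top0.npz"));s=dict(np.load("scene0.npz"))
a=cv2.resize(t["pixels"][85:275,275:435],None,fx=3,fy=3,interpolation=cv2.INTER_CUBIC)
b=cv2.resize(s["pixels"][60:300,270:390],None,fx=2.375,fy=2.375,interpolation=cv2.INTER_CUBIC)[:570]
cv2.imwrite("pics/crop.png",np.hstack([a,b]))
W=cloud(t)
for (u,v) in [(292,145),(293,180),(294,205),(407,150),(405,190),(403,215),(320,237),(343,240),(370,245),(300,110),(350,115),(405,115),(305,245),(382,248),(330,160),(365,160)]:
    print("top",u,v,np.round(W[v,u],3))
W=cloud(s)
for (u,v) in [(320,108),(328,180),(350,150),(375,150),(350,250),(312,200),(306,76)]:
    print("scene",u,v,np.round(W[v,u],3))
E
```

```text
top 292 145 [0.447 0.323 0.425]
top 293 180 [0.447 0.328 0.316]
top 294 205 [0.447 0.332 0.22 ]
top 407 150 [0.504 0.097 0.423]
top 405 190 [0.532 0.079 0.272]
top 403 215 [ 0.668  0.06  -0.002]
top 320 237 [0.429 0.26  0.134]
top 343 240 [0.492 0.211 0.045]
top 370 245 [0.511 0.134 0.027]
top 300 110 [0.542 0.339 0.439]
top 350 115 [0.536 0.226 0.456]
top 405 115 [0.591 0.119 0.44 ]
top 305 245 [0.467 0.32  0.004]
top 382 248 [0.503 0.099 0.041]
top 330 160 [0.493 0.255 0.357]
top 365 160 [0.512 0.18  0.361]
scene 320 108 [0.527 0.083 0.451]
scene 328 180 [0.547 0.071 0.307]
scene 350 150 [0.586 0.105 0.361]
scene 375 150 [0.637 0.117 0.359]
scene 350 250 [0.6   0.108 0.109]
scene 312 200 [0.512 0.084 0.251]
scene 306 76 [0.461 0.34  0.455]
```

View pics/crop.png

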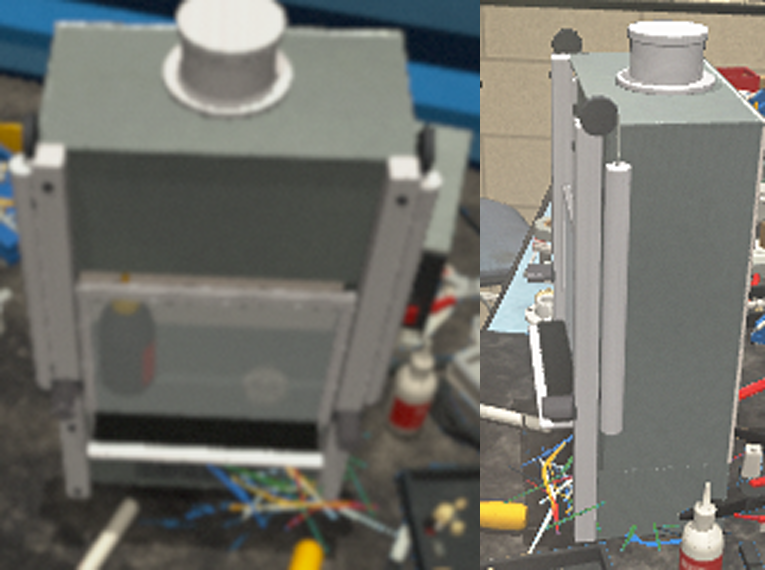

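The crop shows the lip slightly open. There is a grey marker on the left post at about top px (297,215) and another on the right post at about (391,227). I'll fit the cabinet pose next and zoom in on the markers.

```bash
cat > fit.py <<'E'
from h import *
t=dict(np.load("top0.npz"));s=dict(np.load("scene0.npz"))
Wt,Ws=cloud(t),cloud(s)
def plane(P):
    P=P[~np.isnan(P).any(1)]
    for _ in range(5):
        A=np.c_[P[:,:2]@np.eye(2)*0+P[:,:2]]
        c=P[:,:2].mean(0); w,v=np.linalg.eigh(np.cov((A-c).T)); d=(A-c)@v[:,0]
        k=abs(d)<max(2.5*np.median(abs(d)),.001)
        if k.all():break
        P=P[k]
    return c,v[:,0],np.std(d),len(P)
box=lambda W,u0,u1,v0,v1:W[v0:v1,u0:u1].reshape(-1,3)
if __name__=="__main__":
    for n,p in dict(side=box(Ws,342,378,130,270),hood=box(Wt,305,390,142,172),lpost=box(Wt,289,296,140,205),rpost=np.vstack([box(Wt,405,409,140,160),box(Wt,400,404,165,190)])).items():
        c,nn,sd,N=plane(p);print(n,c.round(4),"normal ang",np.degrees(np.arctan2(nn[1],nn[0])).round(2),sd.round(4),N)
    zc=Wt[...,2]; m=(zc>.425)&(zc<.455); 
    pts=np.vstack([W[(W[...,2]>.43)&(W[...,2]<.45)&(W[...,0]>.42)&(W[...,0]<.75)&(W[...,1]>.0)&(W[...,1]<.4)] for W in(Wt,Ws)])
    print(len(pts),cv2.minAreaRect((pts[:,:2]*1000).astype(np.float32)))
    a=[]
    for (u0,v0) in((282,198),(375,208)):
        a.append(cv2.resize(t["pixels"][v0:v0+36,u0:u0+36],(400,400),interpolation=cv2.INTER_CUBIC))
    a=np.hstack(a)
    b=cv2.resize(s["pixels"][180:250,275:335],None,fx=5,fy=5,interpolation=cv2.INTER_CUBIC)[:200]
    cv2.imwrite("pics/mk.png",a)
    print("left",np.round(Wt[215:216,290:306],3).tolist());print("right",np.round(Wt[227:228,384:399],3).tolist())
E
python3 fit.py
```

```text
side [0.6126 0.1109] normal ang -75.68 0.0009 4069
hood [0.5023 0.2194] normal ang -165.83 0.0007 2124
lpost [0.4479 0.3298] normal ang 148.45 0.0036 436
rpost [0.5049 0.0957] normal ang -163.48 0.0005 116
6895 ((552.9851684570312, 226.98110961914062), (161.09381103515625, 276.33258056640625), 14.186285972595215)
left [[[0.559, 0.402, 0.0], [0.561, 0.4, -0.002], [0.437, 0.337, 0.188], [0.434, 0.332, 0.194], [0.434, 0.33, 0.195], [0.433, 0.326, 0.198], [0.433, 0.323, 0.2], [0.433, 0.321, 0.201], [0.436, 0.319, 0.197], [0.439, 0.318, 0.194], [0.441, 0.316, 0.192], [0.445, 0.315, 0.187], [0.448, 0.314, 0.184], [0.46, 0.316, 0.168], [0.46, 0.313, 0.168], [0.461, 0.311, 0.168]]]
right [[[0.511, 0.107, 0.131], [0.503, 0.104, 0.144], [0.49, 0.102, 0.164], [0.487, 0.099, 0.169], [0.487, 0.097, 0.17], [0.487, 0.095, 0.172], [0.487, 0.092, 0.172], [0.487, 0.09, 0.174], [0.488, 0.087, 0.172], [0.487, 0.085, 0.175], [0.492, 0.083, 0.169], [0.612, 0.076, 0.002], [0.616, 0.073, -0.002], [0.615, 0.07, -0.0], [0.616, 0.067, 0.001]]]
```

View pics/mk.png

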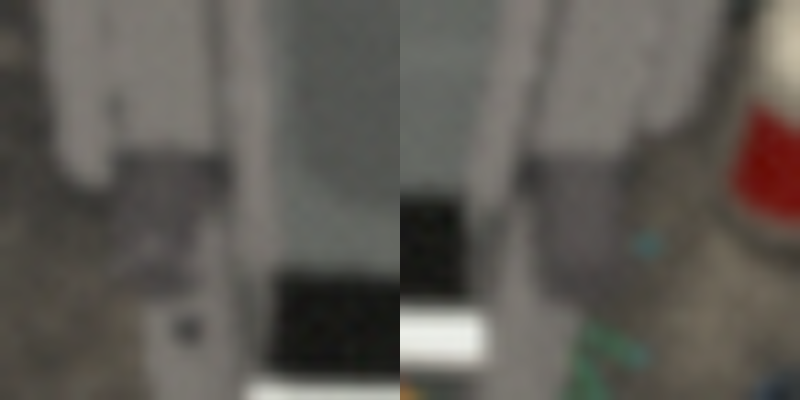

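The markers sit at about (297,215) and (391,227), too small to tell apart by eye. I'll fit prism silhouettes, both diamond and round, to depth masks over averaged frames.

```bash
cat > mk.py <<'E'
from rig import *
from h import *
from scipy.optimize import minimize
def avg(n,N=10):
    L=[camera(n) for _ in range(N)];c=dict(L[0]);R=np.stack([l["range_z"] for l in L]);R[R<=0]=np.nan
    c["range_z"]=np.nan_to_num(np.nanmedian(R,0));c["pixels"]=np.mean([l["pixels"] for l in L],0).astype(np.uint8);return c
import warnings;warnings.filterwarnings("ignore")
t,s=avg("top"),avg("scene");np.savez("topA.npz",**t);np.savez("sceneA.npz",**s)
Wt,Ws=cloud(t),cloud(s)
th=np.radians(14.2);R=np.array([[np.cos(th),-np.sin(th),0],[np.sin(th),np.cos(th),0],[0,0,1]])
O=np.array([.5617,.2292,0])+R@[0,.0028,0]
toC=lambda W:(W-O)@R
C=toC(Wt);Cs=toC(Ws)
def md(C,m):return np.round(np.nanmedian(C[m],0)*1000,1),m.sum()
sl=lambda C,u0,u1,v0,v1:C[v0:v1,u0:u1].reshape(-1,3)
print("hood x",np.nanmedian(sl(C,305,390,142,172)[:,0]),"rpost x",np.nanmedian(sl(C,405,409,140,160)[:,0]),"lpost x",np.nanmedian(sl(C,291,295,140,150)[:,0]),"side y",np.nanmedian(sl(Cs,342,378,130,270)[:,1]))
# y extents of posts at front plane
m=(abs(C[...,0]+.088)<.004)&(C[...,2]>.26)&(C[...,2]<.43);y=C[m][:,1]
print("posts y",[np.round(np.percentile(y[k],[2,50,98])*1000,1) for k in(y>.08,y<-.08)])
# lip: front/bottom
m=(abs(C[...,1])<.09)&(C[...,0]<-.085)&(C[...,2]>.085)&(C[...,2]<.2)&(C[...,0]>-.135)
P=C[m];print("lip n",len(P),"x pct",np.percentile(P[:,0],[2,10,50,90,98]).round(4),"z pct",np.percentile(P[:,2],[2,10,25,50,75,90,98]).round(4))
for nm,cam,CC in(("top",t,C),("scene",s,Cs)):
  for side in(1,-1):
    m=(CC[...,0]<-.093)&(CC[...,0]>-.128)&(abs(CC[...,1]-side*.12)<.017)&(CC[...,2]>.135)&(CC[...,2]<.27)
    if m.sum()<8: print(nm,side,"few",m.sum());continue
    P=CC[m];v,u=np.nonzero(m)
    print(nm,side,m.sum(),"px",u.min(),u.max(),v.min(),v.max(),"C min/max",(P.min(0)*1000).round(),(P.max(0)*1000).round())
    a=np.arange(24)*np.pi/12
    for shp,prof in(("dia",np.array([[.012,0],[0,.012],[-.012,0],[0,-.012]])),("disc",.011*np.c_[np.cos(a),np.sin(a)])):
      def mask(p,S=8):
        q=np.vstack([np.c_[np.full(len(prof),x),prof+[side*.12+p[1],p[0]]] for x in(-.0915,-.119)])
        px=proj(cam,q@R.T+O)+p[2:4] if len(p)>2 else proj(cam,q@R.T+O)
        o=np.array([u.min()-8,v.min()-8]);M=np.zeros(((np.ptp(v)+17)*S,(np.ptp(u)+17)*S),np.uint8)
        cv2.fillConvexPoly(M,cv2.convexHull(np.round((px-o+.5)*S).astype(np.int32)),1)
        return cv2.resize(M.astype(np.float32),None,fx=1/S,fy=1/S,interpolation=cv2.INTER_AREA)
      T=m[v.min()-8:v.max()+9,u.min()-8:u.max()+9].astype(float)
      f=lambda p:((mask(p)-T)**2).sum()
      best=min((f((z,y)),z,y) for z in np.arange(.14,.26,.001) for y in np.arange(-.006,.0061,.002))
      print("  ",shp,np.round(best,4))
E
python3 mk.py
```

```text
hood x -0.059988546204241266 rpost x -0.08781856339584397 lpost x -0.08783606001333233 side y -0.13002883742314053
posts y [array([109.3, 119.6, 130.4]), array([-129.9, -119.2, -108.9])]
lip n 910 x pct [-0.12   -0.1186 -0.1057 -0.0893 -0.0859] z pct [0.1276 0.1301 0.1311 0.1354 0.1361 0.1365 0.1369]
top 1 102 px 292 301 212 225 C min/max [-119.  109.  181.] [-93. 132. 201.]
   dia [7.1611 0.189  0.    ]
   disc [13.2651  0.19    0.    ]
top -1 102 px 386 395 223 235 C min/max [-120. -130.  155.] [ -93. -109.  174.]
   dia [10.9919  0.162   0.    ]
   disc [7.7009 0.161  0.    ]
scene 1 71 px 289 298 171 178 C min/max [-119.  108.  181.] [-95. 127. 203.]
   dia [6.9299e+00 1.8800e-01 6.0000e-03]
   disc [8.843e+00 1.890e-01 6.000e-03]
scene -1 113 px 296 307 226 236 C min/max [-119. -132.  156.] [ -93. -115.  176.]
   dia [7.1853e+00 1.6100e-01 6.0000e-03]
   disc [6.457e+00 1.620e-01 4.000e-03]
```

The cabinet frame fits within 1 mm (posts ±120, x' = −88, side y' = −130). The diamond is on the left post at z ≈ 0.189 m and the disc is on the right at about 0.162. The lip is about 24 mm open. I'll refine the heights and check the clear space in front of the lip.

```bash
cat > cab.py <<'E'
from h import *
th=np.radians(14.2);R=np.array([[np.cos(th),-np.sin(th),0],[np.sin(th),np.cos(th),0],[0,0,1]])
O=np.array([.5617,.2292,0])+R@[0,.0028,0]
toC=lambda W:(np.asarray(W)-O)@R
toW=lambda P:np.asarray(P)@R.T+O
E
python3 - <<'E'
from cab import *
import rig;print([k for k in dir(rig) if k[0]!="_"])
t,s=dict(np.load("topA.npz")),dict(np.load("sceneA.npz"))
C,Cs=toC(cloud(t)),toC(cloud(s))
for n,CC in(("top",C),("scene",Cs)):
  for side in(1,-1):
    m=(CC[...,0]<-.096)&(CC[...,0]>-.1165)&(abs(CC[...,1]-side*.12)<.0115)&(CC[...,2]>.135)&(CC[...,2]<.27)
    d=(CC[m][:,1]-side*.12);z=CC[m][:,2];b=np.round(d*500)
    print(n,side,{int(k)*2:(round(np.median(z[b==k])*1000,1),int((b==k).sum())) for k in np.unique(b)})
    print("   tent centre",np.median(z-.012+abs(d))," sd",np.std(z+abs(d))," circ",np.median(z-np.sqrt(np.maximum(.011**2-d**2,0))),np.std(z-np.sqrt(np.maximum(.011**2-d**2,0))))
  m=(abs(CC[...,1])<.09)&(CC[...,0]<-.112)&(CC[...,0]>-.118)&(CC[...,2]>.11)&(CC[...,2]<.15)
  print("lip top",np.median(CC[m][:,2])if m.any() else None,m.sum())
# obstacles in front, z>0.01
m=(C[...,0]<-.075)&(C[...,0]>-.40)&(abs(C[...,1])<.2)&(C[...,2]>.008)&(C[...,2]<.1)
P=C[m]
for x0 in np.arange(-.40,-.07,.03):
  r=[]
  for y0 in np.arange(-.2,.2,.04):
    k=(P[:,0]>=x0)&(P[:,0]<x0+.03)&(P[:,1]>=y0)&(P[:,1]<y0+.04)
    r.append(int(1000*P[k,2].max()) if k.sum()>2 else 0)
  print(round(x0,2),r)
E
```

```text
['Unreachable', 'camera', 'get_obs', 'hand_in']
top 1 {-10: (np.float64(190.5), 7), -8: (np.float64(193.1), 6), -6: (np.float64(194.8), 6), -4: (np.float64(197.2), 6), -2: (np.float64(198.3), 5), 0: (np.float64(200.4), 6), 2: (np.float64(199.2), 5), 4: (np.float64(196.8), 5), 6: (np.float64(195.7), 4), 8: (np.float64(193.2), 5), 10: (np.float64(191.8), 5), 12: (np.float64(190.2), 1)}
   tent centre 0.1890748935482317  sd 0.00048707061297113466  circ 0.1868002974783647 0.0014324418626219888
top -1 {-8: (np.float64(169.7), 6), -6: (np.float64(171.4), 3), -4: (np.float64(172.4), 4), -2: (np.float64(172.9), 7), 0: (np.float64(173.5), 7), 2: (np.float64(173.3), 5), 4: (np.float64(172.4), 4), 6: (np.float64(172.2), 6), 8: (np.float64(170.3), 6), 10: (np.float64(168.1), 7), 12: (np.float64(163.9), 2)}
   tent centre 0.16495240480645548  sd 0.0014347485241661608  circ 0.16232937815300394 0.0005623829105520984
lip top 0.13094089269097048 142
scene 1 {-12: (np.float64(191.6), 3), -10: (np.float64(193.7), 7), -8: (np.float64(193.3), 11), -6: (np.float64(195.9), 11), -4: (np.float64(199.7), 5), 
[... 368 characters left out ...]
 7), 2: (np.float64(174.8), 1), 4: (np.float64(174.6), 2), 6: (np.float64(174.0), 1)}
   tent centre 0.16548326700369675  sd 0.003080239191516276  circ 0.16383232701692385 0.0029883505015985295
lip top 0.1330019162411614 70
-0.4 [0, 0, 0, 0, 0, 0, 0, 0, 0, 0]
-0.37 [0, 0, 0, 0, 0, 0, 0, 0, 0, 0]
-0.34 [0, 0, 0, 0, 0, 0, 0, 0, 0, 0]
-0.31 [0, 0, 0, 10, 0, 0, 0, 0, 0, 0]
-0.28 [0, 0, 0, 12, 0, 0, 0, 0, 0, 0]
-0.25 [0, 0, 13, 13, 0, 0, 0, 0, 0, 0]
-0.22 [0, 0, 24, 22, 0, 0, 0, 16, 16, 0]
-0.19 [51, 0, 28, 17, 0, 0, 0, 15, 0, 0]
-0.16 [51, 0, 48, 47, 36, 36, 14, 15, 0, 0]
-0.13 [53, 54, 56, 56, 50, 33, 32, 15, 0, 0]
-0.1 [52, 98, 97, 53, 53, 0, 14, 99, 99, 0]
-0.07 [0, 0, 0, 0, 0, 0, 0, 0, 0, 0]
```

The left marker's top is tent-shaped (centre z = 0.189), so it is the diamond. The right one is round (0.162), so it is the disc. The lip middle is at 0.1274 and needs to rise about 61.5 mm. The arm's geometry isn't given, so I'll make a small free-space move to identify its kinematics for a horizontal tool pose.

move_arm --commands '[[[0,0,-1,0,-0.18,0],[0,0,-1,0.0,-0.36,0],[0,0,-1,0.0,-0.36,0]]]' --claw 1

```text
time: 1.48
position: [0.2207, 0.5845, 0.4449]
tool_rot: [0.177, 0.968, -0.032, 0.175]
ft_force: [-0.3, 0.3, 0.1]
grip_width: 0.0645
grip_force: 0.0
```

```bash
cat > log.py <<'E'
from rig import *
import json,numpy as np
o=get_obs();r={k:np.round(o[k],5).tolist() for k in("time","q","position","tool_rot","ft_force","grip_width")}
open("log.txt","a").write(json.dumps(r)+"\n");print(r)
E
python3 log.py
```

```text
{'time': 1.475, 'q': [1.10064, 0.49645, 1.39251, -0.37805, 1.23539, 0.01351], 'position': [0.22073, 0.58454, 0.44487], 'tool_rot': [0.17665, 0.96802, -0.03203, 0.17526], 'ft_force': [-0.32777, 0.32201, 0.12577], 'grip_width': 0.06449}
```

move_arm --commands '[[[0,0,0,0.18,0,0],[0,0,0,0.36,0,0],[0,0,0,0.5,0,0],[0,0,0,0.5,0,0]]]'

```text
time: 1.98
position: [0.2223, 0.5846, 0.4431]
tool_rot: [0.215, 0.93, -0.271, 0.125]
ft_force: [0.8, -0.1, -0.4]
grip_width: 0.025
grip_force: 0.0
```

```bash
python3 log.py
```

```text
{'time': 1.975, 'q': [1.09983, 0.59705, 1.24836, -0.37219, 1.77732, -0.00284], 'position': [0.22235, 0.58461, 0.44311], 'tool_rot': [0.21524, 0.92987, -0.271, 0.1248], 'ft_force': [0.75945, -0.12213, -0.42357], 'grip_width': 0.02502}
```

move_arm --commands '[[[-1,1,-1,0,0.1,0.1],[-2,2,-2,0,0.2,0.2],[-2,2,-2,0,0.2,0.2]]]'

```text
time: 2.35
position: [0.3233, 0.6637, 0.5043]
tool_rot: [0.335, 0.912, -0.23, 0.059]
ft_force: [0.1, 0.2, -1.3]
grip_width: 0.0018
grip_force: 0.0
```

```bash
python3 log.py
```

```text
{'time': 2.35, 'q': [1.0017, 0.7227, 0.81619, -0.23431, 2.02582, 0.07635], 'position': [0.32333, 0.66372, 0.5043], 'tool_rot': [0.33468, 0.91194, -0.22991, 0.05915], 'ft_force': [0.10752, 0.18408, -1.29528], 'grip_width': 0.0018}
```

```bash
cat > fk.py <<'E'
import numpy as np,json
from scipy.spatial.transform import Rotation as Rn
from scipy.optimize import least_squares
D=[json.loads(l) for l in open("log.txt")]
D.insert(0,dict(q=[1.02952,.52839,1.43379,0,1.18139,-.17851],position=[.2216,.58406,.40385],tool_rot=[.18039,.98359,-.00092,-.00036]))
def chain(q,p,sg):
    h,a,b,L1,e,L2,d,L3,g,k=p
    Rz=lambda x:Rn.from_euler('z',x);Ry=lambda x:Rn.from_euler('y',x)
    R=Rz(q[0]);P=np.array([0,0,h]);P=P+R.apply([a,b,0]);pts=[P]
    R=R*Ry(q[1]);P=P+R.apply([0,0,L1]);pts.append(P)
    R=R*Ry(q[2]);P=P+R.apply([e,0,L2]);pts.append(P)
    R=R*Rz(sg[0]*q[3])*Ry(q[4]);P=P+R.apply([g,d,0]);P=P+R.apply([0,0,L3]);pts.append(P)
    R=R*Rz(sg[1]*q[5]+k);return P,R,pts
def res(p,sg):
    r=[]
    for o in D:
        P,R,_=chain(o["q"],p,sg);r+=list((P-o["position"])*1)+list((R.inv()*Rn.from_quat(o["tool_rot"])).as_rotvec()*.3)
    return r+list(1e-3*np.array([p[1],p[4],p[8],p[2],p[6]]))
def fit():
    best=None
    for s4 in(1,-1):
        for s6 in(1,-1):
            for k in(0,np.pi/2,np.pi,-np.pi/2):
                f=least_squares(res,[.3,0,.05,.4,0,.4,.05,.1,0,k],args=((s4,s6),))
                if best is None or f.cost<best[0]:best=(f.cost,f.x,(s4,s6))
    return best
if __name__=="__main__":
    b=fit();print(b[0],b[1].round(4),b[2]);print(np.round(res(b[1],b[2]),4).reshape(-1)[:6*len(D)].reshape(-1,6))
    json.dump([b[1].tolist(),b[2]],open("fk.json","w"))
E
python3 fk.py
```

```text
1.2722497499974208e-08 [ 2.7410e-01 -1.0000e-04  1.1100e-01  5.8810e-01  1.1410e-01  3.9170e-01
  0.0000e+00  1.2330e-01  0.0000e+00  1.5708e+00] (1, 1)
[[ 0.  0. -0. -0.  0. -0.]
 [-0. -0. -0. -0. -0.  0.]
 [-0. -0.  0. -0.  0.  0.]
 [-0.  0.  0. -0.  0.  0.]]
```

The kinematic fit is exact. Next I'll search for joint solutions for a near-horizontal tool under the lip.

```bash
cat > ik.py <<'E'
from fk import *
from cab import toW,toC,R as RC
p,sg=json.load(open("fk.json"))
lo=np.array([-3.08,-.75,.22,-1.43,0,-2.85])+.02;hi=np.array([3.08,2.2,2.44,4.57,2.65,2.85])-.02
def tool(psi,beta,half=0):
    # psi: yaw vs cabinet x; beta>0: pointing down; tool y horizontal
    z=np.array([np.cos(psi)*np.cos(beta),np.sin(psi)*np.cos(beta),-np.sin(beta)]);y=np.array([-np.sin(psi),np.cos(psi),0])*(-1 if half else 1)
    return Rn.from_matrix(RC@np.c_[np.cross(y,z),y,z])
def ik(P,R,q0):
    f=least_squares(lambda q:np.r_[chain(q,p,sg)[0]-P,.3*(chain(q,p,sg)[1].inv()*R).as_rotvec()],np.clip(q0,lo,hi),bounds=(lo,hi),max_nfev=60)
    return f.x,np.sqrt(2*f.cost)
if __name__=="__main__":
    rng=np.random.default_rng(0)
    for beta in(-10,0,15,30):
      for psi in(-30,-15,0,15,30):
        for yc in(-.06,0,.06):
          tip=toW([-.095,yc,.10]);sols=[]
          for half in(0,1):
            R=tool(np.radians(psi),np.radians(beta),half)
            P=tip-R.apply([0,0,.182]);e=[]
            for _ in range(14):
              q,er=ik(P,R,rng.uniform(lo,hi));e.append(er)
              if er<1e-3 and not any(np.allclose(q,s,atol=.05) for s in sols):sols.append(q)
          if sols:print(beta,psi,yc,[s.round(2).tolist() for s in sols])
          else: print(beta,psi,yc,"none",round(min(e),3))
E
time python3 ik.py
```

```text
-10 -30 -0.06 [[0.5, 1.5, 2.21, 4.08, 2.12, 2.02], [0.5, 1.5, 2.21, 4.08, 2.12, -1.12]]
-10 -30 0 [[0.69, 1.42, 2.12, 4.2, 1.96, 1.93], [0.69, 1.42, 2.12, 4.2, 1.96, -1.22]]
-10 -30 0.06 [[0.84, 1.36, 2.03, 4.31, 1.85, 1.8], [0.84, 1.36, 2.03, 4.31, 1.85, -1.34]]
-10 -15 -0.06 [[0.22, 1.67, 2.33, 3.58, 2.57, 1.91], [0.22, 1.67, 2.33, 3.58, 2.57, -1.24]]
-10 -15 0 [[0.48, 1.57, 2.27, 3.85, 2.34, 2.01], [0.48, 1.57, 2.27, 3.85, 2.34, -1.13]]
-10 -15 0.06 [[0.69, 1.48, 2.19, 3.99, 2.12, 1.96], [0.69, 1.48, 2.19, 3.99, 2.12, -1.18]]
-10 0 -0.06 [[-0.19, 1.8, 2.4, 2.17, 2.61, 0.75], [-0.19, 1.8, 2.4, 2.17, 2.61, -2.39]]
-10 0 0 none 0.011
-10 0 0.06 [[0.42, 1.63, 2.31, 3.43, 2.53, 1.78], [0.42, 1.63, 2.31, 3.43, 2.53, -1.36]]
-10 15 -0.06 [[-0.51, 1.74, 2.37, 1.75, 2.12, 0.6], [-0.51, 1.74, 2.37, 1.75, 2.12, -2.54]]
-10 15 0 [[-0.25, 1.77, 2.38, 1.9, 2.34, 0.63], [-0.25, 1.77, 2.38, 1.9, 2.34, -2.52]]
-10 15 0.06 [[0.05, 1.72, 2.36, 2.28, 2.52, 0.9], [0.05, 1.72, 2.36, 2.28, 2.52, -2.24]]
-10 30 -0.06 [[-0.63, 1.57, 2.26, 1.59, 1.81, 0.87], [-0.63, 1.57, 2.26, 1.59, 1.81, -2.27]]
-10 30 0
[... 1518 characters left out ...]
none 0.049
15 30 -0.06 none 0.006
15 30 0 none 0.025
15 30 0.06 none 0.032
30 -30 -0.06 [[0.42, 0.94, 2.36, 3.78, 1.17, 1.68], [0.42, 0.94, 2.36, 3.78, 1.17, -1.46]]
30 -30 0 [[0.6, 0.9, 2.27, 4.0, 1.06, 1.59], [0.6, 0.9, 2.27, 4.0, 1.06, -1.55]]
30 -30 0.06 [[0.75, 0.87, 2.17, 4.23, 0.99, 1.46], [0.75, 0.87, 2.17, 4.23, 0.99, -1.68]]
30 -15 -0.06 none 0.03
30 -15 0 none 0.004
30 -15 0.06 [[0.62, 0.92, 2.33, 3.74, 1.14, 1.64], [0.62, 0.92, 2.33, 3.74, 1.14, -1.5]]
30 0 -0.06 none 0.055
30 0 0 none 0.042
30 0 0.06 none 0.016
30 15 -0.06 none 0.044
30 15 0 none 0.047
30 15 0.06 none 0.036
30 30 -0.06 none 0.003
30 30 0 none 0.018
30 30 0.06 none 0.021
real	1m42.076s
user	1m42.309s
sys	0m0.167s
```

There is a usable branch: tool yawed about −12° to the cabinet and horizontal, with the tip near y' = +0.05. It needs q4 rolled to about 3.9. I'll plan a joint path, check its clearances, and turn it into rows.

```bash
cat > plan.py <<'E'
from ik import *
from cab import *
lg=json.loads(open("log.txt").readlines()[-1]);Q0=np.array(lg["q"])
def goal(xc,yc,z,psi,beta,q0,half=0):
    R=tool(np.radians(psi),np.radians(beta),half);tip=toW([xc,yc,z]);q,e=ik(tip-R.apply([0,0,.182]),R,q0);return q,e
def samples(q):
    P,R,pts=chain(q,p,sg);S=[]
    f=lambda a,b,n,r:[(a+(b-a)*t,r) for t in np.linspace(0,1,n)]
    S+=f(P+R.apply([0,0,.13]),P+R.apply([0,0,.182]),3,.015)
    for dy in(-.08,0,.08):S+=f(P+R.apply([0,dy,.01]),P+R.apply([0,dy,.10]),3,.04)
    S+=f(pts[2],P,3,.06)+f(pts[1]+(pts[2]-pts[1])*.0,pts[2],6,.07)+f(pts[0],pts[1],6,.08)
    return S
def clear(q):
    S=samples(q);m=[]
    for a,r in S[:-6]:   # not the upper arm for base check
        c=toC(a);d=np.maximum(abs(c-[-.0,0,.245])-[.09,.155,.245],0)  # cabinet box (w. posts)
        m.append((np.linalg.norm(d)-r,a[2]-r,np.hypot(a[0],a[1])-r-.1 if a[2]<.35 else 9))
    for a,r in S[-6:]:
        c=toC(a);d=np.maximum(abs(c-[0,0,.245])-[.09,.155,.245],0);m.append((np.linalg.norm(d)-r,9,9))
    return np.min(m,0)
if __name__=="__main__":
    for psi in(-20,-15,-12,-10):
      for yc in(.04,.055):
        q,e=goal(-.10,yc,.105,psi,0,[.7,1.37,2.27,3.92,1.94,-1.23]);q2,e2=goal(-.10,yc,.18,psi,0,q)
        print(psi,yc,q.round(3),round(e,4),q2.round(3),round(e2,4),clear(q).round(3),clear(q2).round(3))
    # scene obstacles near the left zone
    for n in("topA","sceneA"):
        W=cloud(dict(np.load(n+".npz")));m=(W[...,0]<.75)&(W[...,0]>-.5)&(W[...,1]>.40)&(W[...,1]<1.3)&(W[...,2]>.06);Z=W[m]
        for x in np.arange(-.5,.75,.25):
            print(n,round(x,2),[int(100*np.nanmax(np.r_[Z[(Z[:,0]>=x)&(Z[:,0]<x+.25)&(Z[:,1]>=y)&(Z[:,1]<y+.15)][:,2],0])) for y in np.arange(.4,1.3,.15)])
E
python3 plan.py
```

```text
-20 0.04 [ 0.457  1.99   2.42   4.55   2.63  -2.83 ] 0.2442 [ 0.459  1.9    2.42   4.55   2.63  -2.83 ] 0.2682 [-0.072 -0.043  0.   ] [-0.08  -0.03   0.017]
-20 0.055 [ 0.475  1.986  2.42   4.55   2.63  -2.83 ] 0.25 [ 0.479  1.896  2.42   4.55   2.63  -2.83 ] 0.2733 [-0.069 -0.042  0.001] [-0.08  -0.03   0.018]
-15 0.04 [ 0.484  1.99   2.42   4.55   2.63  -2.83 ] 0.2347 [ 0.484  1.9    2.42   4.55   2.63  -2.83 ] 0.2596 [-0.066 -0.043  0.   ] [-0.08  -0.03   0.017]
-15 0.055 [ 0.502  1.985  2.42   4.55   2.63  -2.83 ] 0.2394 [ 0.503  1.896  2.42   4.55   2.63  -2.83 ] 0.2636 [-0.062 -0.042  0.001] [-0.074 -0.03   0.018]
-12 0.04 [ 0.5    1.989  2.42   4.55   2.63  -2.83 ] 0.2307 [ 0.498  1.899  2.42   4.55   2.63  -2.83 ] 0.2559 [-0.062 -0.043  0.   ] [-0.077 -0.03   0.017]
-12 0.055 [ 0.518  1.985  2.42   4.55   2.63  -2.83 ] 0.2347 [ 0.517  1.895  2.42   4.55   2.63  -2.83 ] 0.2593 [-0.057 -0.042  0.001] [-0.066 -0.03   0.018]
-10 0.04 [ 0.51   1.989  2.42   4.55   2.63  -2.83 ] 0.2288 [ 0.508  1.898  2.42   4.55   2.63  -2.83 ] 0.2542 [-0.059 -0.043  0.   ] [-0.072 -0.03   0.018]
-10 0.055 [ 0.529  1.985  2.42   4.55   2.63  -2.83 ] 0.2322 [ 0.527  1.895  2.42   4.55   2.63  -2.83 ] 0.2571 [-0.052 -0.042  0.001] [-0.061 -0.03   0.018]
topA -0.5 [0, 0, 0, 0, 0, 0]
topA -0.25 [0, 0, 0, 0, 0, 0]
topA 0.0 [63, 40, 0, 22, 0, 0]
topA 0.25 [42, 43, 14, 0, 0, 0]
topA 0.5 [7, 9, 40, 7, 44, 0]
sceneA -0.5 [0, 0, 0, 0, 0, 53]
sceneA -0.25 [0, 0, 0, 0, 0, 31]
sceneA 0.0 [61, 52, 0, 0, 0, 0]
sceneA 0.25 [58, 57, 0, 0, 0, 0]
sceneA 0.5 [6, 6, 8, 9, 6, 15]
```

```bash
cat > plan2.py <<'E'
from plan import *
s0=[.7,1.37,2.27,3.92,1.94,-1.23]
for psi in(-18,-14,-10):
  for yc in(.03,.05):
    q,e=goal(-.10,yc,.105,psi,0,s0,1);q2,e2=goal(-.10,yc,.18,psi,0,q,1)
    print(psi,yc,q.round(3),round(e,4),q2.round(3),round(e2,4),clear(q).round(3),clear(q2).round(3))
q,e=goal(-.15,.22,.105,-14,0,s0,1);print("pre",q.round(3),e,clear(q).round(3))
q,e=goal(-.18,.26,.25,-14,0,q,1);print("prehigh",q.round(3),e,clear(q).round(3))
from itertools import product
best=[]
for q1,q2,q3,q5 in product((.9,1.2,1.5,1.8),(-.2,.1,.4,.7),(1.2,1.6,2.0),(.6,1.0,1.5,2.0)):
    V=[np.array([q1,q2,q3,q4,q5,-.6]) for q4 in np.linspace(-.2,4.1,9)]
    c=np.min([clear(v) for v in V],0);best.append((min(c),q1,q2,q3,q5,c.round(3)))
best.sort(key=lambda b:-b[0]);[print(b) for b in best[:6]]
E
python3 plan2.py
```

```text
-18 0.03 [ 0.655  1.39   2.3    3.942  1.973 -1.188] 0.0 [ 0.655  1.206  2.383  3.914  1.902 -1.264] 0.0 [-0.005  0.035  0.128] [-0.005  0.11   0.128]
-18 0.05 [ 0.718  1.355  2.266  3.986  1.903 -1.219] 0.0 [ 0.718  1.171  2.344  3.962  1.832 -1.301] 0.0 [-0.005  0.035  0.143] [-0.005  0.11   0.143]
-14 0.03 [ 0.591  1.441  2.343  3.836  2.093 -1.177] 0.0 [ 0.599  1.251  2.42   3.813  2.003 -1.251] 0.0045 [-0.021  0.035  0.11 ] [-0.02   0.108  0.114]
-14 0.05 [ 0.662  1.401  2.31   3.884  2.012 -1.197] 0.0 [ 0.662  1.219  2.395  3.857  1.939 -1.268] 0.0 [-0.005  0.035  0.124] [-0.005  0.11   0.124]
-10 0.03 [ 0.517  1.497  2.384  3.713  2.225 -1.198] 0.0 [ 0.554  1.274  2.42   3.715  2.058 -1.282] 0.0199 [-0.06   0.035  0.093] [-0.046  0.103  0.112]
-10 0.05 [ 0.594  1.453  2.352  3.771  2.134 -1.2  ] 0.0 [ 0.608  1.256  2.42   3.754  2.025 -1.273] 0.0079 [-0.02   0.035  0.106] [-0.015  0.107  0.114]
pre [ 1.16   1.208  2.037  4.3    1.612 -1.476] 1.1299927577701514e-11 [0.073 0.035 0.239]
prehigh [ 1.275  0.861  2.049  4.421  1.503 -1.793] 4.386772245222687e-12 [0.123 0.18  0.25 ]
(np.float64(0.5417360408079209), 1.8, -0.2, 1.2, 0.6, array([0.542, 0.78 , 9.   ]))
(np.float64(0.5417360408079209), 1.8, -0.2, 1.2, 1.0, array([0.542, 0.771, 9.   ]))
(np.float64(0.5417360408079209), 1.8, -0.2, 1.2, 1.5, array([0.542, 0.706, 9.   ]))
(np.float64(0.5417360408079209), 1.8, -0.2, 1.2, 2.0, array([0.542, 0.654, 9.   ]))
(np.float64(0.5417360408079209), 1.8, -0.2, 1.6, 0.6, array([0.542, 0.607, 9.   ]))
(np.float64(0.5415172660126791), 1.8, 0.1, 1.2, 0.6, array([0.542, 0.675, 9.   ]))
```

```bash
cat > rows.py <<'E'
from plan import *
from rig import get_obs
def rows(qa,way,n=12,dr=.165,dt=.05,dj=.2,cur=None):
    """sample the joint polyline by the row limits, print first n rows relative to pose at qa"""
    fine=[np.array(qa)]
    for w in way:
        a=fine[-1];fine+=[a+(np.array(w)-a)*t for t in np.linspace(0,1,200)[1:]]
    T=[chain(q,p,sg)[:2] for q in fine];keep=[0];mc=9*np.ones(3)
    for i in range(1,len(fine)):
        k=keep[-1]
        if i==len(fine)-1 or (T[k][1].inv()*T[i+1][1]).magnitude()>dr or np.linalg.norm(T[i+1][0]-T[k][0])>dt or abs(fine[i+1]-fine[k]).max()>dj: keep.append(i)
    P0,R0=T[0] if cur is None else cur
    print("total rows",len(keep)-1,"clear",np.min([clear(fine[k]) for k in keep],0).round(3))
    L=[]
    for k in keep[1:n+1]:
        L.append((R0.inv().apply(T[k][0]-P0)/.04).round(2).tolist()+(R0.inv()*T[k][1]).as_rotvec().round(2).tolist())
    print(json.dumps(L));print("end q",fine[keep[min(n,len(keep)-1)]].round(3))
E
python3 - <<'E'
from rows import *
s0=[.7,1.37,2.27,3.92,1.94,-1.23]
for psi in(-18,-16):
  for z in(.105,.18):
    q,e=goal(-.10,.055,z,psi,0,s0,1);S=samples(q)[-6:]+samples(q)[-12:-6]
    print(psi,z,q.round(3),e<1e-4,"arm-cab gap",min(np.linalg.norm(np.maximum(abs(toC(a)-[0,0,.245])-[.09,.155,.245],0))-r for a,r in S))
q=get_obs()["q"]
pre=[1.275,.861,2.049,4.421,1.503,-1.793]
for via in([1.3,.4,1.5,2.0,1.4,-.8],[1.3,.3,1.3,2.0,1.2,-.8]): rows(q,[via,pre])
E
```

```text
-18 0.105 [ 0.733  1.347  2.257  3.997  1.887 -1.228] True arm-cab gap 0.05543754887091064
-18 0.18 [ 0.733  1.163  2.334  3.973  1.816 -1.311] True arm-cab gap 0.05860230905105916
-16 0.105 [ 0.707  1.369  2.28   3.947  1.938 -1.213] True arm-cab gap 0.040806666355080304
-16 0.18 [ 0.707  1.185  2.36   3.922  1.865 -1.291] True arm-cab gap 0.04218628905419945
total rows 33 clear [0.123 0.18  0.25 ]
[[0.61, -0.3, 0.06, -0.01, 0.1, -0.12], [1.22, -0.64, 0.1, -0.03, 0.21, -0.23], [1.82, -1.01, 0.1, -0.04, 0.32, -0.34], [2.45, -1.46, 0.08, -0.07, 0.44, -0.45], [3.04, -1.94, 0.02, -0.09, 0.57, -0.54], [3.6, -2.45, -0.07, -0.12, 0.7, -0.63], [4.11, -2.97, -0.19, -0.15, 0.83, -0.71], [4.61, -3.56, -0.35, -0.18, 0.97, -0.78], [5.04, -4.14, -0.54, -0.22, 1.12, -0.84], [5.39, -4.72, -0.75, -0.27, 1.26, -0.87], [5.7, -5.32, -0.98, -0.32, 1.42, -0.9], [5.92, -5.89, -1.21, -0.37, 1.57, -0.9]]
end q [ 1.224  0.483  1.325  1.427  1.56  -0.575]
total rows 33 clear [0.123 0.18  0.25 ]
[[0.57, -0.31, -0.13, -0.04, 0.11, -0.12], [1.14, -0.67, -0.28, -0.08, 0.22, -0.23], [1.7, -1.05, -0.47, -0.13, 0.33, -0.33], [2.25, -1.48, -0.68, -0.17, 0.44, -0.43], [2.77, -1.93, -0.93, -0.22, 0.55, -0.52], [3.3, -2.46, -1.23, -0.28, 0.68, -0.61], [3.79, -3.02, -1.55, -0.34, 0.8, -0.69], [4.21, -3.6, -1.9, -0.4, 0.93, -0.76], [4.58, -4.2, -2.27, -0.46, 1.06, -0.82], [4.9, -4.86, -2.68, -0.53, 1.2, -0.87], [5.14, -5.51, -3.09, -0.6, 1.35, -0.9], [5.3, -6.16, -3.5, -0.67, 1.49, -0.91]]
end q [ 1.215  0.421  1.161  1.36   1.437 -0.549]
```

move_arm --commands '[[[0.61,-0.3,0.06,-0.01,0.1,-0.12],[1.22,-0.64,0.1,-0.03,0.21,-0.23],[1.82,-1.01,0.1,-0.04,0.32,-0.34],[2.45,-1.46,0.08,-0.07,0.44,-0.45],[3.04,-1.94,0.02,-0.09,0.57,-0.54],[3.6,-2.45,-0.07,-0.12,0.7,-0.63],[4.11,-2.97,-0.19,-0.15,0.83,-0.71],[4.61,-3.56,-0.35,-0.18,0.97,-0.78],[5.04,-4.14,-0.54,-0.22,1.12,-0.84],[5.39,-4.72,-0.75,-0.27,1.26,-0.87],[5.7,-5.32,-0.98,-0.32,1.42,-0.9],[5.92,-5.89,-1.21,-0.37,1.57,-0.9]]]'

```text
time: 3.85
position: [-0.0106, 0.6649, 0.5744]
tool_rot: [-0.003, 0.755, 0.21, -0.621]
ft_force: [0.0, -1.0, 0.2]
grip_width: 0.0003
grip_force: 0.0
```

```bash
python3 log.py; python3 - <<'E'
from rows import *
o=get_obs();rows(o["q"],[[1.3,.4,1.5,2.0,1.4,-.8],[1.275,.861,2.049,4.421,1.503,-1.793]])
E
```

```text
{'time': 3.85, 'q': [1.22882, 0.48065, 1.3298, 1.42896, 1.5565, -0.57063], 'position': [-0.01064, 0.66494, 0.57442], 'tool_rot': [-0.0032, 0.75521, 0.21014, -0.62088], 'ft_force': [0.003, -1.0377, 0.20073], 'grip_width': 0.00026}
total rows 21 clear [0.123 0.18  0.25 ]
[[0.5, -0.14, 0.29, -0.11, 0.12, -0.04], [0.97, -0.3, 0.48, -0.23, 0.22, -0.06], [1.4, -0.47, 0.59, -0.36, 0.32, -0.07], [1.27, -0.49, 0.5, -0.49, 0.41, -0.06], [0.74, -0.41, 0.25, -0.63, 0.5, -0.03], [0.19, -0.38, -0.03, -0.77, 0.56, -0.01], [-0.41, -0.4, -0.35, -0.92, 0.6, 0.01], [-1.05, -0.48, -0.72, -1.08, 0.62, 0.04], [-1.67, -0.63, -1.07, -1.23, 0.63, 0.06], [-2.31, -0.85, -1.44, -1.39, 0.62, 0.08], [-2.96, -1.15, -1.82, -1.55, 0.59, 0.1], [-3.6, -1.54, -2.19, -1.72, 0.54, 0.13]]
end q [ 1.286  0.653  1.801  3.326  1.456 -1.344]
```

Tracking follows the plan. Continuing.

move_arm --commands '[[[0.5,-0.14,0.29,-0.11,0.12,-0.04],[0.97,-0.3,0.48,-0.23,0.22,-0.06],[1.4,-0.47,0.59,-0.36,0.32,-0.07],[1.27,-0.49,0.5,-0.49,0.41,-0.06],[0.74,-0.41,0.25,-0.63,0.5,-0.03],[0.19,-0.38,-0.03,-0.77,0.56,-0.01],[-0.41,-0.4,-0.35,-0.92,0.6,0.01],[-1.05,-0.48,-0.72,-1.08,0.62,0.04],[-1.67,-0.63,-1.07,-1.23,0.63,0.06],[-2.31,-0.85,-1.44,-1.39,0.62,0.08],[-2.96,-1.15,-1.82,-1.55,0.59,0.1],[-3.6,-1.54,-2.19,-1.72,0.54,0.13]]]'

```text
time: 5.35
position: [0.0913, 0.6193, 0.4312]
tool_rot: [0.458, 0.167, 0.659, -0.573]
ft_force: [0.9, 0.6, -0.3]
grip_width: 0.0002
grip_force: 0.0
```

```bash
python3 log.py; python3 - <<'E'
from rows import *
o=get_obs()
s0=[1.16,1.208,2.037,4.3,1.612,-1.476]
hi,e=goal(-.18,.27,.22,-18,0,[1.275,.861,2.049,4.421,1.503,-1.793],1);pre,e2=goal(-.16,.22,.11,-18,0,s0,1)
print(hi.round(3),e,pre.round(3),e2)
rows(o["q"],[hi,pre])
E
```

```text
{'time': 5.35, 'q': [1.28277, 0.6519, 1.80197, 3.32787, 1.44805, -1.34302], 'position': [0.09133, 0.61926, 0.43118], 'tool_rot': [0.45813, 0.16694, 0.65883, -0.57288], 'ft_force': [0.85409, 0.55987, -0.27972], 'grip_width': 0.00019}
[ 1.299  0.926  1.965  4.513  1.52  -1.817] 4.8262772601857765e-08 [ 1.198  1.183  2.     4.407  1.583 -1.532] 2.7329930266470624e-08
total rows 11 clear [0.081 0.04  0.24 ]
[[-0.38, 0.61, -0.42, -0.15, -0.01, -0.05], [-0.71, 1.18, -0.9, -0.3, -0.03, -0.12], [-1.01, 1.73, -1.46, -0.45, -0.06, -0.18], [-1.25, 2.22, -2.05, -0.59, -0.09, -0.26], [-1.44, 2.67, -2.69, -0.72, -0.13, -0.33], [-1.59, 3.07, -3.38, -0.86, -0.17, -0.41], [-1.68, 3.4, -4.07, -0.99, -0.21, -0.5], [-1.73, 3.68, -4.79, -1.12, -0.26, -0.58], [-2.2, 4.37, -5.7, -1.19, -0.28, -0.64], [-2.8, 5.14, -6.49, -1.19, -0.28, -0.64], [-3.2, 5.69, -7.15, -1.19, -0.29, -0.63]]
end q [ 1.198  1.183  2.     4.407  1.583 -1.532]
```

move_arm --commands '[[[-0.38,0.61,-0.42,-0.15,-0.01,-0.05],[-0.71,1.18,-0.9,-0.3,-0.03,-0.12],[-1.01,1.73,-1.46,-0.45,-0.06,-0.18],[-1.25,2.22,-2.05,-0.59,-0.09,-0.26],[-1.44,2.67,-2.69,-0.72,-0.13,-0.33],[-1.59,3.07,-3.38,-0.86,-0.17,-0.41],[-1.68,3.4,-4.07,-0.99,-0.21,-0.5],[-1.73,3.68,-4.79,-1.12,-0.26,-0.58],[-2.2,4.37,-5.7,-1.19,-0.28,-0.64],[-2.8,5.14,-6.49,-1.19,-0.28,-0.64],[-3.2,5.69,-7.15,-1.19,-0.29,-0.63],[-3.2,5.69,-7.15,-1.19,-0.29,-0.63]]]'

```text
time: 6.85
position: [0.1726, 0.4194, 0.1084]
tool_rot: [0.708, -0.022, 0.706, 0.022]
ft_force: [0.5, 0.1, -0.3]
grip_width: 0.0001
grip_force: 0.0
```

```bash
python3 log.py; python3 - <<'E'
from rows import *
o=get_obs();P,R=np.array(o["position"]),Rn.from_quat(o["tool_rot"])
print("tip C",toC(P+R.apply([0,0,.182])).round(4),"axes in C\n",(RC.T@R.as_matrix()).round(3))
c=camera("top") if 0 else None
from rig import camera
for n in("top","scene"):
    c=camera(n);cv2.imwrite(f"pics/{n}1.png",c["pixels"][130:330,230:470] if n=="top" else c["pixels"][100:320,180:420])
a=[cv2.resize(cv2.imread(f"pics/{n}1.png"),(400,360),interpolation=cv2.INTER_CUBIC) for n in("top","scene")]
cv2.imwrite("pics/both1.png",np.hstack(a))
E
```

```text
{'time': 6.85, 'q': [1.19413, 1.18461, 1.9963, 4.39762, 1.57966, -1.53401], 'position': [0.17256, 0.41939, 0.10836], 'tool_rot': [0.70795, -0.02167, 0.70559, 0.02202], 'ft_force': [0.54571, 0.13747, -0.30102], 'grip_width': 7e-05}
tip C [-0.1573  0.2216  0.1078] axes in C
 [[ 0.003 -0.305  0.952]
 [-0.    -0.952 -0.305]
 [ 1.     0.001 -0.003]]
```

View pics/both1.png

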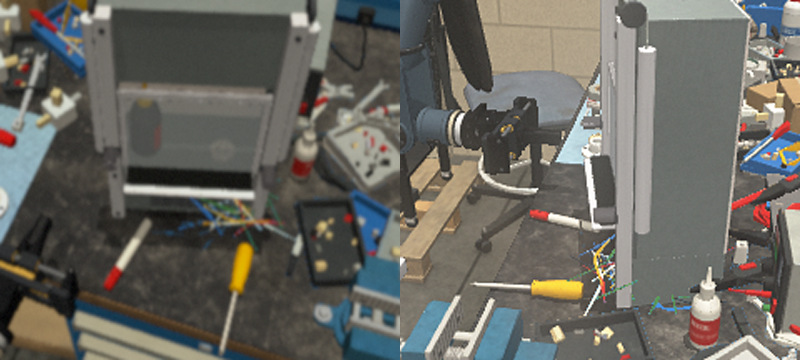

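The view shows the gripper level, left-front of the cabinet and clear of everything. The marker pen (crop 130,255) and screwdriver are well below it. Next I'll check the slide-in under the lip.

```bash
cat > cart.py <<'E'
from rows import *
def cart(way,psi=-18,n=4,quiet=0):
    o=get_obs();P0,R0=np.array(o["position"]),Rn.from_quat(o["tool_rot"]);q=np.array(o["q"]);tip0=toC(P0+R0.apply([0,0,.182]));L=[];prev=tip0
    R=tool(np.radians(psi),0,1)
    for w in way:
        w=np.array(w)
        for t in np.linspace(0,1,n+1)[1:]:
            c=prev+(w-prev)*t;P=toW(c)-R.apply([0,0,.182]);qn,e=ik(P,R,q)
            L.append((R0.inv().apply(P-P0)/.04).round(2).tolist()+(R0.inv()*R).as_rotvec().round(2).tolist())
            print(c.round(3),"err",round(e,5),"dq",abs(qn-q).max().round(3),"q",qn.round(2));q=qn
        prev=w
    print(json.dumps(L))
E
python3 - <<'E'
from cart import *
cart([[-.15,.06,.102],[-.10,.055,.102]],n=5)
E
```

```text
[-0.156  0.191  0.109] err 0.0 dq 0.079 q [ 1.15  1.21  2.06  4.36  1.61 -1.45]
[-0.154  0.158  0.107] err 0.0 dq 0.093 q [ 1.09  1.24  2.13  4.3   1.66 -1.36]
[-0.153  0.125  0.106] err 0.0 dq 0.094 q [ 1.02  1.29  2.19  4.25  1.73 -1.27]
[-0.151  0.093  0.104] err 0.0 dq 0.093 q [ 0.94  1.35  2.25  4.19  1.81 -1.17]
[-0.15   0.06   0.102] err 0.0 dq 0.109 q [ 0.84  1.42  2.32  4.14  1.92 -1.08]
[-0.14   0.059  0.102] err 0.0 dq 0.029 q [ 0.82  1.41  2.3   4.11  1.92 -1.11]
[-0.13   0.058  0.102] err 0.0 dq 0.029 q [ 0.79  1.39  2.29  4.08  1.91 -1.14]
[-0.12   0.057  0.102] err 0.0 dq 0.028 q [ 0.77  1.38  2.28  4.05  1.91 -1.17]
[-0.11   0.056  0.102] err 0.0 dq 0.028 q [ 0.75  1.37  2.27  4.02  1.9  -1.2 ]
[-0.1    0.055  0.102] err 0.0 dq 0.027 q [ 0.73  1.35  2.25  4.    1.89 -1.23]
[[-0.04, 0.73, 0.28, -0.01, -0.0, -0.0], [-0.08, 1.5, 0.56, -0.01, -0.0, -0.0], [-0.12, 2.27, 0.84, -0.01, -0.0, -0.0], [-0.16, 3.04, 1.12, -0.01, -0.0, -0.0], [-0.21, 3.81, 1.41, -0.01, -0.0, -0.0], [-0.21, 3.76, 1.65, -0.01, -0.0, -0.0], [-0.21, 3.71, 1.9, -0.01, -0.0, -0.0], [-0.21, 3.66, 2.14, -0.01, -0.0, -0.0], [-0.21, 3.61, 2.39, -0.01, -0.0, -0.0], [-0.21, 3.56, 2.64, -0.01, -0.0, -0.0]]
```

move_arm --commands '[[[-0.04,0.73,0.28,-0.01,0,0],[-0.1,1.5,0.56,-0.01,0,0],[-0.16,2.27,0.84,-0.01,0,0],[-0.21,3.04,1.12,-0.01,0,0],[-0.21,3.81,1.41,-0.01,0,0],[-0.21,3.81,1.41,-0.01,0,0],[-0.21,3.76,1.65,-0.01,0,0],[-0.21,3.71,1.9,-0.01,0,0],[-0.21,3.66,2.14,-0.01,0,0],[-0.21,3.61,2.39,-0.01,0,0],[-0.21,3.56,2.64,-0.01,0,0],[-0.21,3.56,2.64,-0.01,0,0]]]'

```text
time: 8.45
position: [0.27, 0.2724, 0.1014]
tool_rot: [0.706, -0.027, 0.707, 0.022]
ft_force: [0.1, 0.4, 0.6]
grip_width: 0.0002
grip_force: 0.0
```

```bash
python3 log.py; python3 - <<'E'
from cart import *
from rig import camera
o=get_obs();P,R=np.array(o["position"]),Rn.from_quat(o["tool_rot"])
print("tip C",toC(P+R.apply([0,0,.182])).round(4),"axes in C\n",(RC.T@R.as_matrix()).round(3))
a=[cv2.resize(camera(n)["pixels"][y:y+h,x:x+w],(400,400*h//w),interpolation=cv2.INTER_CUBIC)[:400] for n,x,y,w,h in(("top",270,180,130,130),("scene",230,160,120,120))]
cv2.imwrite("pics/both2.png",np.hstack(a))
E
```

```text
{'time': 8.45, 'q': [0.731, 1.35434, 2.25121, 3.99778, 1.88935, -1.21983], 'position': [0.26995, 0.2724, 0.10145], 'tool_rot': [0.70604, -0.02654, 0.70732, 0.02222], 'ft_force': [0.1003, 0.42988, 0.55111], 'grip_width': 0.00021}
tip C [-0.0993  0.0539  0.1017] axes in C
 [[-0.003 -0.312  0.95 ]
 [-0.005 -0.95  -0.312]
 [ 1.    -0.006  0.002]]
```

View pics/both2.png

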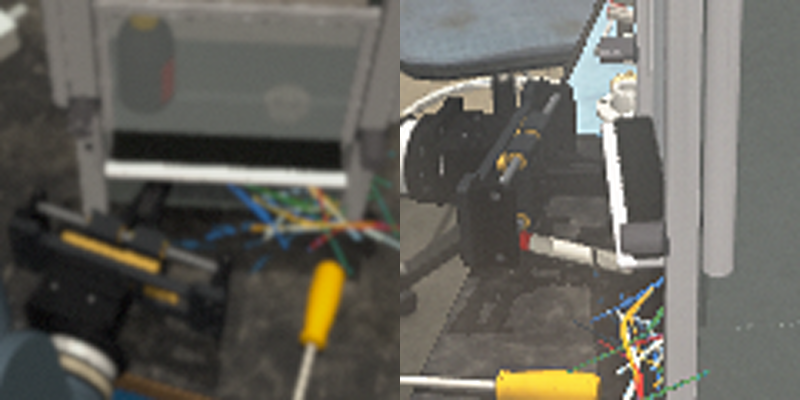

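The fingertips are under the lip's left half (top crop 155,190), and the gripper body stays in front of it. Now I'll push up slowly to find contact.

move_arm --commands '[[[0.1,0,0,0,0,0],[0.2,0,0,0,0,0],[0.3,0,0,0,0,0],[0.4,0,0,0,0,0]]]'

```text
time: 9.05
position: [0.2689, 0.2724, 0.1167]
tool_rot: [0.708, -0.026, 0.705, 0.022]
ft_force: [-2.2, 0.7, -6.2]
grip_width: 0.0005
grip_force: 3.0
```

move_arm --commands '[[[0.08,0,0,0,0,0],[0.16,0,0,0,0,0],[0.24,0,0,0,0,0]]]'

```text
time: 9.43
position: [0.269, 0.2724, 0.1269]
tool_rot: [0.707, -0.025, 0.707, 0.022]
ft_force: [-3.2, 0.7, -5.8]
grip_width: 0.0006
grip_force: 3.0
```

```bash
python3 log.py; cat > lip.py <<'E'
from cart import *
from rig import camera
def med(n,N=8):
    L=[camera(n) for _ in range(N)];c=dict(L[0]);c["range_z"]=np.median([l["range_z"] for l in L],0);return c
for n in("top","scene"):
    c=med(n);C=toC(cloud(c))
    m=(C[...,1]>-.095)&(C[...,1]<.095)&(C[...,0]<-.112)&(C[...,0]>-.118)&(C[...,2]>.115)&(C[...,2]<.23)
    if n=="scene": m&=(C[...,1]<-.02)
    z=C[m][:,2];h,b=np.histogram(z,np.arange(.115,.231,.003));k=b[h.argmax()]+.0015;z=z[abs(z-k)<.004]
    print(n,"lip top",np.median(z).round(4),len(z),"lip mid",(np.median(z)-.0035).round(4))
    m=(C[...,0]<-.096)&(C[...,0]>-.1165)&(abs(C[...,1]-.12)<.0105)&(C[...,2]>.18)&(C[...,2]<.21)
    if n=="top" and m.sum()>10: print("diamond",np.median(C[m][:,2]-.012+abs(C[m][:,1]-.12)).round(4),m.sum())
o=get_obs();print("tip C",toC(o["position"]+Rn.from_quat(o["tool_rot"]).apply([0,0,.182])).round(4),o["ft_force"].round(2),o["time"])
E
python3 lip.py
```

```text
{'time': 9.425, 'q': [0.73256, 1.29758, 2.28359, 3.99094, 1.87125, -1.2409], 'position': [0.269, 0.27237, 0.12688], 'tool_rot': [0.70688, -0.02543, 0.70653, 0.02211], 'ft_force': [-3.24994, 0.72072, -5.80887], 'grip_width': 0.00057}
top lip top 0.1441 152 lip mid 0.1406
diamond 0.1892 57
scene lip top 0.1462 31 lip mid 0.1427
tip C [-0.0999  0.0543  0.1274] [-1.77  0.35 -1.45] 10.225
```

Contact at about 6 N, and the lip follows (middle now 0.1406, diamond 0.1892). About 48.5 mm remains. I'll push 42 mm and then measure again.

move_arm --commands '[[[0.1,0,0,0,0,0],[0.2,0,0,0,0,0],[0.3,0,0,0,0,0],[0.4,0,0,0,0,0],[0.5,0,0,0,0,0],[0.6,0,0,0,0,0],[0.7,0,0,0,0,0],[0.8,0,0,0,0,0],[0.9,0,0,0,0,0],[0.98,0,0,0,0,0],[1.03,0,0,0,0,0],[1.05,0,0,0,0,0]]]'

```text
time: 11.72
position: [0.2692, 0.2722, 0.169]
tool_rot: [0.706, -0.026, 0.707, 0.022]
ft_force: [3.3, 1.4, -6.3]
grip_width: 0.0006
grip_force: 2.8
```

```bash
python3 lip.py
```

```text
top lip top 0.186 163 lip mid 0.1825
diamond 0.1892 56
scene lip top 0.188 41 lip mid 0.1845
tip C [-0.1002  0.0541  0.1692] [ 0.54  1.86 -2.37] 12.525
```

move_arm --commands '[[[0.05,0,0,0,0,0],[0.1,0,0,0,0,0],[0.14,0,0,0,0,0],[0.16,0,0,0,0,0],[0.16,0,0,0,0,0]]]'

```text
time: 13.15
position: [0.2691, 0.2721, 0.1755]
tool_rot: [0.706, -0.026, 0.707, 0.022]
ft_force: [-1.0, 2.1, -4.9]
grip_width: 0.0006
grip_force: 2.6
```

```bash
python3 lip.py; python3 - <<'E'
from rig import camera
import cv2
cv2.imwrite("pics/t3.png",cv2.resize(camera("top")["pixels"][160:260,280:410],None,fx=5,fy=5,interpolation=cv2.INTER_CUBIC))
E
```

```text
top lip top 0.1924 164 lip mid 0.1889
diamond 0.1889 57
scene lip top 0.1944 41 lip mid 0.1909
tip C [-0.1001  0.054   0.1756] [-1.61  0.96 -2.91] 13.95
```

View pics/t3.png

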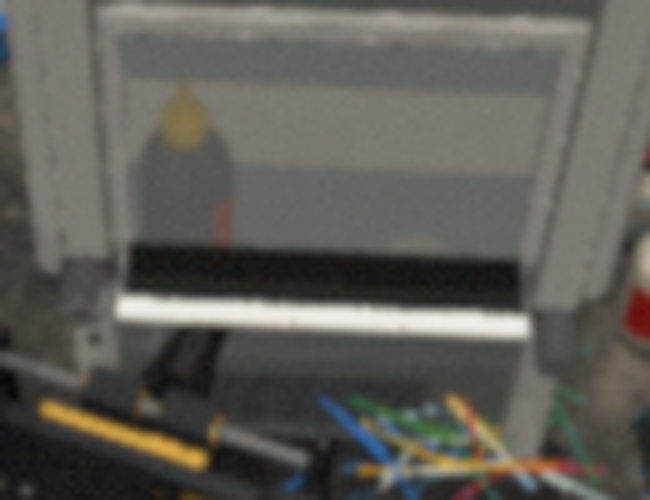

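The lip middle (0.1889) is level with the diamond (0.189): in the image the white lip ends at the diamond's height on the left post. Now I'll lower the fingers and back out the way they came.

move_arm --commands '[[[-0.1,0,0,0,0,0],[-0.4,0,0,0,0,0],[-0.8,0,0,0,0,0],[-1.2,0,0,0,0,0],[-1.5,0,0,0,0,0],[-1.5,0.06,-0.3,0,0,0],[-1.5,0.12,-0.6,0,0,0],[-1.5,0.2,-0.95,0,0,0],[-1.5,0.25,-1.23,0,0,0],[-1.5,-0.4,-1.45,0,0,0],[-1.5,-1.2,-1.75,0,0,0],[-1.5,-2,-2,0,0,0]]]'

```text
time: 15.5
position: [0.1935, 0.3584, 0.116]
tool_rot: [0.707, -0.025, 0.707, 0.022]
ft_force: [0.1, 0.2, -0.1]
grip_width: 0.0005
grip_force: 0.0
```

move_arm --commands '[[[0,-0.7,-0.25,0,0,0],[0,-1.4,-0.5,0,0,0],[0,-1.4,-0.5,0,0,0],[0,-1.4,-0.5,0,0,0]]]'

```text
time: 16.0
position: [0.178, 0.4139, 0.1161]
tool_rot: [0.707, -0.025, 0.707, 0.023]
ft_force: [-0.6, 0.5, 0.8]
grip_width: 0.0004
grip_force: 0.0
```

```bash
python3 lip.py; python3 - <<'E'
from rig import *
import cv2,numpy as np
a=[cv2.resize(camera(n)["pixels"][y:y+h,x:x+w],(400,400),interpolation=cv2.INTER_CUBIC) for n,x,y,w,h in(("top",230,130,200,200),("scene",200,110,200,200))]
cv2.imwrite("pics/end.png",np.hstack(a));print(get_obs()["joint_velocities"].round(3))
E
```

```text
top lip top 0.1923 161 lip mid 0.1888
diamond 0.1891 56
scene lip top 0.1943 40 lip mid 0.1908
tip C [-0.1529  0.2147  0.116 ] [-1.06 -0.13  0.02] 16.8
[-0.    -0.001  0.001 -0.001 -0.    -0.   ]
```

View pics/end.png

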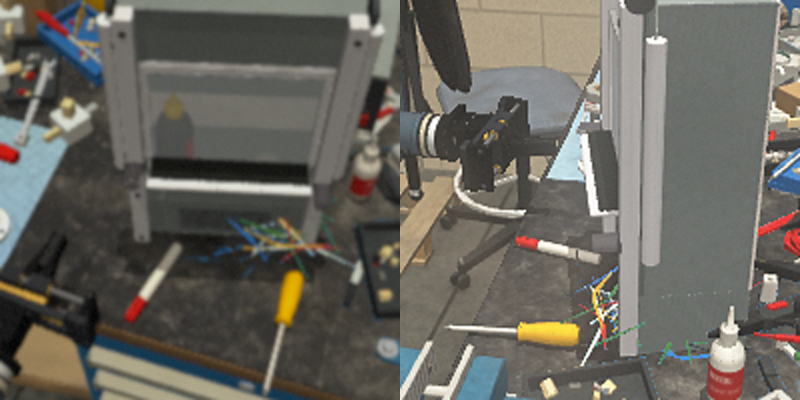

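The window stays at the diamond's height (lip middle 0.1888, diamond 0.1891). The hand is clear, and the pen, screwdriver and glue bottle haven't moved.

```bash
python3 -c "
from rig import *
print(hand_in())"
```

```text
the job is handed in; nothing more can be done
None
```

The job is handed in: the window's lip is level with the diamond on the left post (within about 0.5 mm by the top camera), the hand is clear, and I saw no change in the loose things on the bench, though I did not check the flange separately.

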